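# Finish the tile pile, lid the damp tub, and hold up its cover

### The job

Put the last clay tile squarely, edges lined up, on the two tiles in the damp tub, then lift the nested pair of lids by the wooden knob, lower the pair together into the tub's mouth until it is fully home, and let go. Then take the outer lid by its neck, lift it off alone, leaving the inner lid seated, and finish while still holding the outer lid level, about 10 cm up, straight above the tub. Keep hold of the tile and the lids until they are down rather than dropping them, keep the lids level, and leave everything else where it stands.

Things in the scene. Friction and masses are not known exactly. Their poses are not given: they have to be found in the camera images.
- tub: Cream round open tub that does not move: 160 mm outside diameter, 150 mm inside (walls slightly faceted: allow 145), rim 58 mm above the table, floor 6 mm thick. Origin: centre of its underside; z up. It stands left or right of the table's middle, the lids on the other side. Two tiles lie piled near its middle, their top 30 mm above the table.
- tile_low: Square fired-clay tile, 50 x 50 x 12 mm, lying on the tub's floor; origin: centre of its underside; x and y along its edges.
- tile_mid: Same tile, 50 x 50 x 12 mm, lying squarely on tile_low; origin: centre of its underside (18 mm above the table), x and y along its edges.
- tile_last: Same tile, 50 x 50 x 12 mm, 70 g or so, lying flat on the table between tub and lids, nearer or farther from the robot than the small dish; origin: centre of its underside, x and y along its edges.
- inner_lid: Inner lid, cream, 0.22 kg, standing on its plug on the table, covered by the outer lid save for its knob. From its origin (centre of underside) up: plug 138 mm diameter, 0 to 10 mm; rim 160 mm diameter, 10 to 16 mm; round knob, 16 to 71 mm. Home in the tub its rim lies on the tub's rim, plug inside the mouth, origin 48 mm above the table.
- knob (a point): Top of the inner lid's round wooden knob, 22 mm diameter, 71 mm above the inner lid's origin. It stands up through the outer lid's neck and 28 mm above it; lifted by this knob, the inner lid carries the outer lid with it.
- outer_lid: Outer lid, cream, 0.20 kg, resting loosely on the inner lid, centred to a few mm. Origin: centre of the underside of its plate, 16 mm above the inner lid's origin when nested (64 mm above the table when home). Plate 180 mm diameter, 0 to 5 mm; skirt 172 mm inside diameter, 0 down to -12 mm, passes round the inner lid's rim and outside the tub's rim.
- neck (a point): Centre of the top of the outer lid's round neck: 52 mm outside, 36 mm inside diameter, 5 to 27 mm above the outer lid's origin (this point: 27 mm). It is gripped from outside, from above, with the inner lid's knob standing up free between the fingers.
- dish: Bystander, loose: small white glazed bowl, 64 mm wide and 26 mm high. Origin: middle of the underside.
- glaze_jar: Bystander, loose: glass jar with black cap, 56 mm wide, 70 mm high. Origin: middle of the underside.
- wood_tool: Bystander, loose: round wooden modelling stick, 150 mm long, 12 mm thick, lying along its x. Origin: middle of its underside when it was laid down.
- cutter: Bystander, loose: steel ring cutter, 52 mm wide, 22 mm high. Origin: middle of the underside.
- block: Bystander, loose: cork block, 70 x 45 x 30 mm high. Origin: middle of the underside.
Things that resemble listed ones, but are neither listed nor needed, are in the scene too. What is shaped like the tile_last but black is not meant.

How it is judged (in metres and radians):
On the way, in this order (a step that is already met when the one before it is completed fails the run):
1. the last tile lies squarely on the pile in the tub and is let go (horizontal distance between tile_last and tile_mid below 0.006 m and z of tile_last in the frame of tile_mid between 0.009 and 0.015 m and angle between tile_last's own z axis and vertical below 0.1 rad and (angle between the x axis of tile_last and the x axis of tile_mid, either way round below 0.15 rad or angle between the x axis of tile_last and the y axis of tile_mid, either way round below 0.15 rad) and horizontal distance between tile_mid and tile_low below 0.006 m and horizontal distance between tile_last and tub below 0.03 m and contact force between the fingers and tile_last below 0.2 N), for 0.2 s.
2. both lids, nested, are home on the tub and let go (horizontal distance between inner_lid and tub below 0.007 m and z of inner_lid in the frame of tub between 0.044 and 0.051 m and angle between inner_lid's own z axis and vertical below 0.05 rad and z of outer_lid in the frame of inner_lid below 0.019 m and horizontal distance between outer_lid and inner_lid below 0.012 m and contact force between the fingers and inner_lid below 0.2 N and contact force between the fingers and outer_lid below 0.2 N), for 0.2 s.
At the end, for the whole second after the job is handed in: Outer lid held still in the fingers, level within 10 deg, 6-15 cm above its rest, within 5 cm of the tub's middle, touching neither tub nor inner lid. Inner lid home: 7 mm, 3 deg, untouched. Last tile flat on the pile within 6 mm and 0.15 rad (any quarter turn); pile aligned (horizontal distance between tile_last and tile_mid below 0.006 m and z of tile_last in the frame of tile_mid between 0.009 and 0.015 m and angle between tile_last's own z axis and vertical below 0.1 rad and (angle between the x axis of tile_last and the x axis of tile_mid, either way round below 0.15 rad or angle between the x axis of tile_last and the y axis of tile_mid, either way round below 0.15 rad) and horizontal distance between tile_mid and tile_low below 0.006 m and horizontal distance between tile_last and tub below 0.03 m and horizontal distance between inner_lid and tub below 0.007 m and z of inner_lid in the frame of tub between 0.044 and 0.051 m and angle between inner_lid's own z axis and vertical below 0.05 rad and contact force between the fingers and outer_lid above 0.5 N and z of outer_lid in the frame of tub between 0.124 and 0.214 m and horizontal distance between outer_lid and tub below 0.05 m and angle between outer_lid's own z axis and vertical below 0.17 rad and linear speed of outer_lid below 0.03 m/s and contact force between outer_lid and inner_lid below 0.1 N and contact force between outer_lid and tub below 0.1 N and contact force between the fingers and inner_lid below 0.2 N and linear speed of inner_lid below 0.02 m/s); the arm keeps its last pose, push and grip.
It fails at once if the outer lid parted from the inner lid before the inner lid was home, or the inner lid pulled out of place with it (z of outer_lid in the frame of inner_lid above 0.028 m and (z of inner_lid in the frame of tub above 0.053 m or z of inner_lid in the frame of tub below 0.042 m or horizontal distance between inner_lid and tub above 0.01 m)).
It fails at once if lids dropped: let go more than 1 cm above home (height (world z) of inner_lid above 0.059 m and contact force between the fingers and inner_lid below 0.02 N and contact force between the fingers and outer_lid below 0.02 N).
It fails at once if tile dropped: let go more than 1.5 cm above the pile (height (world z) of tile_last above 0.046 m and contact force between the fingers and tile_last below 0.02 N).
It fails at once if a lid tipped more than 20 degrees (angle between any of inner_lid, outer_lid's own z axis and vertical above 0.35 rad).
It fails at once if a bystander moved more than 3 cm (distance of any of dish, glaze_jar, wood_tool, cutter, block from where it was at the start of the episode above 0.03 m).
It also fails if it takes over 61 s, if anything falls off the work surface, if the arm or the gripper's body presses on something with over 40 N, if the wrist force passes 120 N, or if a joint passes its speed limit or range.

### The arm

A 6-joint arm with a two-finger parallel gripper is mounted at the origin on the work surface. World frame = base frame: x ahead of the robot, y to its left, z up, the work surface at z = 0. Lengths are in m, angles in degrees, forces in N, time in s.
With the tool pointing down it reaches from about 0.375 to 0.9 m from the base axis. Payload 3.1 kg.
Tool frame: the origin (TCP) lies on the centre line of the jaws, within the pads' length; the fingertips stand 8 mm ahead of it and the grasp point (between the pads) lies 11 mm behind it; z points along the fingers, y is the line along which they close (so a half turn about z gives the same grasp; the last joint's range is limited). The gripper opens to 87 mm and grips with 3 to 60 N. Pads are 19 mm wide; open, the fingers measure 117 mm over their backs; the gripper's body (75 mm by 190 mm) begins 51 mm behind the grasp point.
Start: joints at [60.017, 30.224, 82.088, -0, 67.689, -10.227], TCP at [0.211, 0.588, 0.231] pointing down, gripper open.
Joint ranges: [-176.69, 176.69], [-43.24, 126.21], [12.49, 139.97], [-82, 262], [0, 151.66], [-163.58, 163.58]. Speed limits (degrees/s): [159.86, 159.86, 180, 180, 180, 180].

### API

Orientations are given as a 3x3 rotation matrix whose columns are the frame's x, y, z axes.
In Python, from rig import * gives the robot as it stands.
- The arm moves only by the tool step_arm, never from a script. Its argument "targets" is a list of rows, each a list of 5 numbers: the opening, from -1 (shut) to 1 (fully open), then the shift along the world's x, y, z normalised to -1 to 1, where 1 is 0.25 m, then the turn about the world's z normalised to -1 to 1, where 1 is 180 degrees. In form: [[fingers, x, y, z, turn], ...]. A call has 1 to 20 rows; each row is the pose to reach, as a shift and turn from the pose commanded when the call began, turning the shorter way round; what a row does not reach only later rows make up. A row lasts 1/10 s, in which the tool goes at most 50 mm and 8.59 degrees, less where a joint would pass 70% of its speed; a pose out of reach is approached as far as the arm can. A call with a number of a shift or a turn outside -1 to 1 is refused whole. A call with a gripper value outside its range is refused whole. The fingers move at their own pace and stop on an object; the grip force is fixed at half the most. Time passes only in rows, so rows that repeat a pose let the fingers close. It gives the time, the measured TCP pose, the force, the opening and the grip force at its end, in the units of the state.
- read_state(): the state, without advancing time (a new reading comes with each control period).
- capture(name): name is "scene" or "top" or "wrist"; returns a dict with "color" (384x512x3 uint8, red, green, blue), "mtx" (3x3 intrinsics, pixels), "k1" (the pictures are not rectified: a ray, as slopes to the right and down, at radius r is drawn at 1 + k1 r^2 times it, then the intrinsics apply), "pose" (4x4, takes a point from camera to world coordinates). Camera axes: x right, y down, z forward; pixel columns grow to the right and rows downward; lengths in m; the calibration is good to about 2 mm. A picture is of the moment at which its call begins. There is no depth.
- hand_in(): hands the job in; it is judged then, once.
The state is a dict: "time_s": time; "joint_positions": joint angles; "qvel": joint speeds; "tau": joint torques, N m; "position": TCP position; "tcp_rot": TCP orientation; "force": force on the tool from outside, world axes, zero at the start; "moment": the same for the moment, N m; "opening": opening from 0.0 (shut) to 1.0 (fully open); "grasp_force": force on a finger pad.
Only numpy, scipy, OpenCV 4.12 (cv2) and the standard library are available. Lean on these libraries where they do the work, as an engineer would, in place of code of your own. Each camera call takes 0.05 s, during which the arm holds its last target. There are 200 camera calls.

## Working session

There is one attempt and no reset: what is moved stays moved. The work goes in short steps, Python scripts to look and compute and a tool call to move; the robot and the scene stay as the last step left them, time stands still between calls to the robot, and variables do not carry over. Pictures are saved under pics/ and viewed, at most 10 in all, crops included, and the job is handed in when it is done.

Besides the shell and the picture viewer there is one more tool, called after "Emit:" by a JSON object that holds its "method" and its "body", one argument or row to a line. step_arm: Moves the arm, as the interface text tells. Scaled input: -1 to 1 covers 0.25 m each way for a shift and 180 degrees each way for a turn. Its arguments: {"type":"object","properties":{"targets":{"type":"array","items":{"type":"array","items":{"type":"number"}}}},"required":["targets"]}

```bash
mkdir -p pics
cat > h.py <<'E'
import numpy as np, cv2
from rig import *
def und(c,px):
    px=np.atleast_2d(np.asarray(px,float)); K=c["mtx"]
    d=np.c_[(px[:,0]-K[0,2])/K[0,0],(px[:,1]-K[1,2])/K[1,1]]
    u=d.copy()
    for _ in range(20): u=d/(1+c["k1"]*(u**2).sum(1,keepdims=True))
    return u
def rays(c,px):
    u=und(c,px); d=np.c_[u,np.ones(len(u))]@np.array(c["pose"])[:3,:3].T
    return np.array(c["pose"])[:3,3],d
def onz(c,px,z):
    o,d=rays(c,px); return (o+d*((z-o[2])/d[:,2])[:,None])
def proj(c,P):
    P=np.atleast_2d(P); T=np.linalg.inv(c["pose"]); q=P@T[:3,:3].T+T[:3,3]
    u=q[:,:2]/q[:,2:]; u=u*(1+c["k1"]*(u**2).sum(1,keepdims=True)); K=c["mtx"]
    return np.c_[u[:,0]*K[0,0]+K[0,2],u[:,1]*K[1,1]+K[1,2]]
def tri(c1,p1,c2,p2):
    o1,d1=rays(c1,p1);o2,d2=rays(c2,p2);d1=d1[0];d2=d2[0]
    s=np.linalg.lstsq(np.c_[d1,-d2],o2-o1,rcond=None)[0]
    a=o1+s[0]*d1;b=o2+s[1]*d2
    return (a+b)/2,np.linalg.norm(a-b)
def save(c,n,f=1): cv2.imwrite(n,cv2.resize(c["color"][:,:,::-1],None,fx=f,fy=f,interpolation=cv2.INTER_CUBIC))
E
python3 - <<'E'
from h import *
import pickle
for n in("scene","top"):
    c=capture(n);save(c,f"pics/{n}0.png",1.5);pickle.dump(c,open(n+"0.pkl","wb"))
    print(n,c["pose"],c["mtx"],c["k1"])
s=read_state();print(s["position"],s["tcp_rot"],s["force"],s["opening"],s["time_s"])
E
```

```text
scene [[ 0.75278105  0.48025475 -0.45019557  1.08438343]
 [ 0.65795999 -0.56996702  0.49216486 -0.64926048]
 [-0.02023211 -0.66670306 -0.74504878  0.98192186]
 [ 0.          0.          0.          1.        ]] [[446.90091761   0.         251.12407656]
 [  0.         446.90091761 191.73774497]
 [  0.           0.           1.        ]] -0.02292966838692778
top [[-0.02247794 -0.9895098   0.14270636  0.39861237]
 [-0.9994967   0.01904608 -0.02536915 -0.03905522]
 [ 0.02238502 -0.14320478 -0.98943989  1.04769174]
 [ 0.          0.          0.          1.        ]] [[397.48940005   0.         262.84647206]
 [  0.         397.48940005 192.78832095]
 [  0.           0.           1.        ]] -0.14271520183672806
[0.21091366 0.58765228 0.22966294] [[-9.41141736e-01  3.38010787e-01 -9.70421556e-04]
 [ 3.38012007e-01  9.41140280e-01 -1.69000844e-03]
 [ 3.42061733e-04 -1.91855161e-03 -9.99998101e-01]] [-0.29485462  0.32893478  0.0852539 ] 0.9973099287935834 0.1
```

View pics/top0.png

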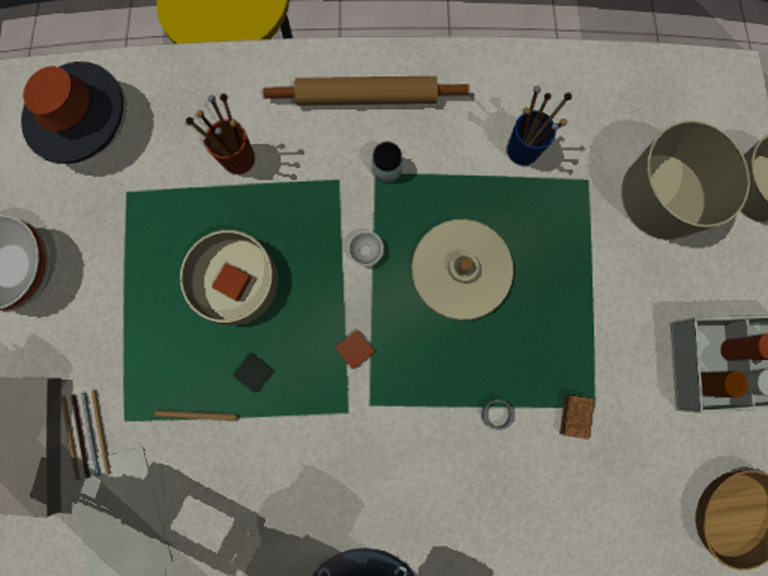

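View pics/scene0.png

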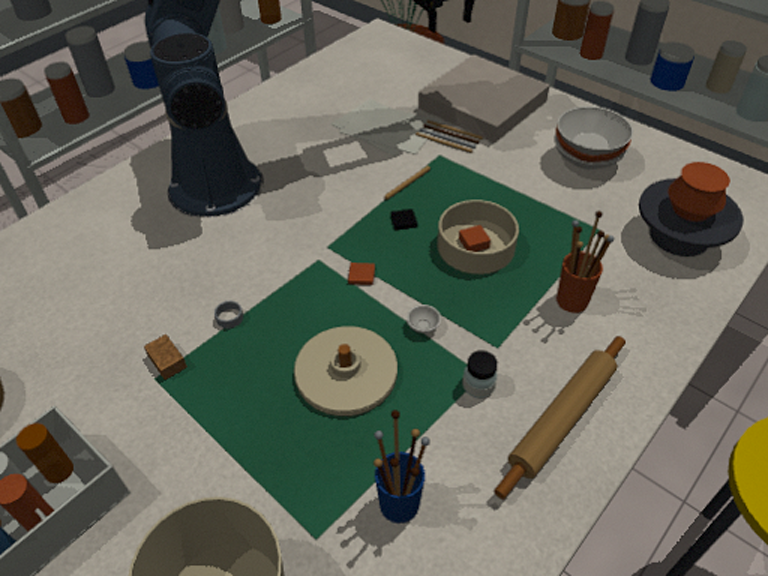

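The top view (1.5x) shows the tub at about (228,277), the red pile at (231,282), the last tile at (355,349), the dish at (366,248) and the nested lids at (463,268) with the knob at (465,265). The scene view agrees; the gap between tub and lids holds the tile and dish. Next I measure coarsely from both views.

```bash
cat >> h.py <<'E'
def redblobs(c,amin=60,roi=None):
    hsv=cv2.cvtColor(c["color"],cv2.COLOR_RGB2HSV)
    m=(((hsv[...,0]<11)|(hsv[...,0]>174))&(hsv[...,1]>125)&(hsv[...,2]>70)).astype(np.uint8)
    if roi is not None:
        k=np.zeros_like(m);x0,y0,x1,y1=roi;k[y0:y1,x0:x1]=1;m*=k
    cs,_=cv2.findContours(m,cv2.RETR_EXTERNAL,cv2.CHAIN_APPROX_NONE)
    return [k for k in cs if cv2.contourArea(k)>amin]
def square(c,k,z):
    """pose of a square top at height z from contour"""
    P=onz(c,k[:,0,:],z)[:,:2]
    (cx,cy),(w,h),a=cv2.minAreaRect((P*1000).astype(np.float32))
    return np.array([cx/1000,cy/1000]),w,h,a%90
E
python3 - <<'E'
from h import *
import pickle
C={n:pickle.load(open(n+"0.pkl","rb")) for n in("scene","top")}
for n,c in C.items():
    for k in redblobs(c):
        m=cv2.moments(k);print(n,m["m10"]/m["m00"],m["m01"]/m["m00"],m["m00"],square(c,k,0.012),square(c,k,0.03)[0])
t,s=C["top"],C["scene"]
f=lambda p:(np.array(p)/1.5)
for nm,a,b in[("knob",(465,265),(346,346)),("tile",(355,349),(362,273)),("pile",(231,282),(475,238)),("dish",(366,248),(423,320))]:
    print(nm,tri(t,f(a),s,f(b)))
print("tub rim",onz(t,f((228,277)),0.058),"lid",onz(t,f((463,268)),.021))
for nm,p in[("jar",(388,158)),("cutter",(498,413)),("block",(577,416)),("stick",(197,415)),("black",(254,372))]:print(nm,onz(t,f(p),.012))
print("wrist:",*[np.array(capture("wrist")["pose"])])
E
```

```text
scene 7.721789883268483 324.9818417639429 257.0 (array([ 0.33817252, -0.68989673]), 38.40806198120117, 50.436161041259766, 61.653282165527344) [ 0.35202081 -0.68914258]
scene 240.5680473372781 181.3777120315582 169.0 (array([0.44669138, 0.00309377]), 48.258907318115234, 49.35467529296875, 36.77021789550781) [ 0.45852576 -0.00901274]
scene 315.989417989418 156.76084656084655 157.5 (array([0.556802  , 0.23190645]), 51.74720764160156, 50.64486312866211, 59.585689544677734) [0.56659302 0.21555359]
scene 469.9356659142212 117.64221218961626 443.0 (array([0.84404913, 0.72512378]), 101.63916778564453, 104.0610580444336, 16.417980194091797) [0.84850928 0.69961774]
top 508.7940379403794 230.11653116531164 61.5 (array([ 0.42791727, -0.75438367]), 16.477754592895508, 42.52387619018555, 84.55397033691406) [ 0.42740793 -0.74195154]
top 236.2967151319332 232.628971459343 309.5 (array([0.44475839, 0.00608941]), 48.00996017456055, 47.69659423828125, 37.509456634521484) [0.44395645 0.00530481]
top 153.3052805280528 187.2040704070407 303.0 (array([0.56898553, 0.22455914]), 49.18379211425781, 49.326278
[... 389 characters left out ...]
))
pile (array([0.56585558, 0.22170458, 0.01700681]), np.float64(0.000864173271770939))
dish (array([ 0.62086441, -0.01772405,  0.01862203]), np.float64(0.0012150733106081827))
tub rim [[0.56758126 0.21632649 0.058     ]] lid [[ 0.58197547 -0.18703595  0.021     ]]
jar [[ 0.79020196 -0.05960233  0.012     ]]
cutter [[ 0.32828869 -0.2401029   0.012     ]]
block [[ 0.31763474 -0.38038678  0.012     ]]
stick [[0.33472565 0.28056493 0.012     ]]
black [[0.40789477 0.1803906  0.012     ]]
wrist: [[ 0.33934162  0.90614815  0.25247334  0.14082653]
 [ 0.94066221 -0.32650047 -0.09247728  0.6126008 ]
 [-0.00136546  0.26887352 -0.96317453  0.38487995]
 [ 0.          0.          0.          1.        ]]
```

Emit:
{"method": "step_arm", "body": {
  "targets": [
    [1, 0.1, -0.1, 0, 0],
    [1, 0.25, -0.25, 0, -0.02],
    [1, 0.4, -0.4, 0, -0.03],
    [1, 0.55, -0.55, 0, -0.04],
    [1, 0.7, -0.7, 0, -0.05],
    [1, 0.85, -0.85, 0, -0.057],
    [1, 1, -1, 0, -0.057],
    [1, 1, -1, 0, -0.057]
  ]
}}

```text
time_s: 0.95
position: [0.4646, 0.3349, 0.2304]
tcp_rot: [[-0.864, 0.504, 0.002], [0.504, 0.864, -0.001], [-0.002, 0.0, -1.0]]
force: [-0.3, -0.5, -0.3]
opening: 0.999
grasp_force: 0.0
```

Emit:
{"method": "step_arm", "body": {
  "targets": [
    [1, 0.12, -0.14, 0, 0],
    [1, 0.25, -0.3, 0.02, 0],
    [1, 0.4, -0.45, 0.04, 0],
    [1, 0.42, -0.48, 0.04, 0],
    [1, 0.42, -0.48, 0.04, 0],
    [1, 0.42, -0.48, 0.04, 0]
  ]
}}

```text
time_s: 1.55
position: [0.5648, 0.2187, 0.2399]
tcp_rot: [[-0.866, 0.5, -0.003], [0.5, 0.866, 0.0], [0.002, -0.001, -1.0]]
force: [-0.4, -0.5, -0.2]
opening: 0.998
grasp_force: 0.0
```

Run:
```python
from h import *
import pickle
c=capture("wrist");pickle.dump(c,open("wA.pkl","wb"));save(c,"pics/wA.png",1.5)
s=read_state();print(s["position"],s["time_s"],s["joint_positions"],np.degrees(np.arctan2(s["tcp_rot"][1][1],s["tcp_rot"][0][1])))
print(c["pose"],c["k1"],c["mtx"][0])
for k in redblobs(c,400):
    m=cv2.moments(k);print(m["m10"]/m["m00"],m["m01"]/m["m00"],square(c,k,0.012),square(c,k,0.03))
```

```text
[0.56443676 0.21930609 0.2399986 ] 1.6 [ 1.06483393e+01  2.81671757e+01  8.42957614e+01  4.84446963e-02
  6.76732300e+01 -4.94157538e+01] 60.04569937471748
[[ 5.01672246e-01  8.33777124e-01  2.30522591e-01  5.00571700e-01]
 [ 8.65057663e-01 -4.83394476e-01 -1.34182790e-01  2.55327590e-01]
 [-4.45193592e-04  2.66731116e-01 -9.63770882e-01  3.95275989e-01]
 [ 0.00000000e+00  0.00000000e+00  0.00000000e+00  1.00000000e+00]] 0.005686061642172084 [303.57422613   0.         252.88723304]
332.10725871857255 300.88321167883214 (array([0.78932227, 0.22872157]), 72.53001403808594, 43.06955337524414, 59.985103607177734) (array([0.77576123, 0.22997098]), 69.12335205078125, 41.04705047607422, 59.986412048339844)
255.2164674634794 171.31252766710932 (array([0.56697998, 0.21977458]), 51.05362319946289, 52.12470626831055, 59.895992279052734) (array([0.56386121, 0.22144424]), 48.655967712402344, 49.67668151855469, 59.896026611328125)
64.26083987709116 170.81336064640945 (array([0.4453584, 0.009161 ]), 52.5640869140625, 52.17567443847656, 37.578346252441406) (array([0.44795139, 0.02072187]), 50.09551239013672, 49.725303649902344, 37.578369140625)
```

View pics/wA.png

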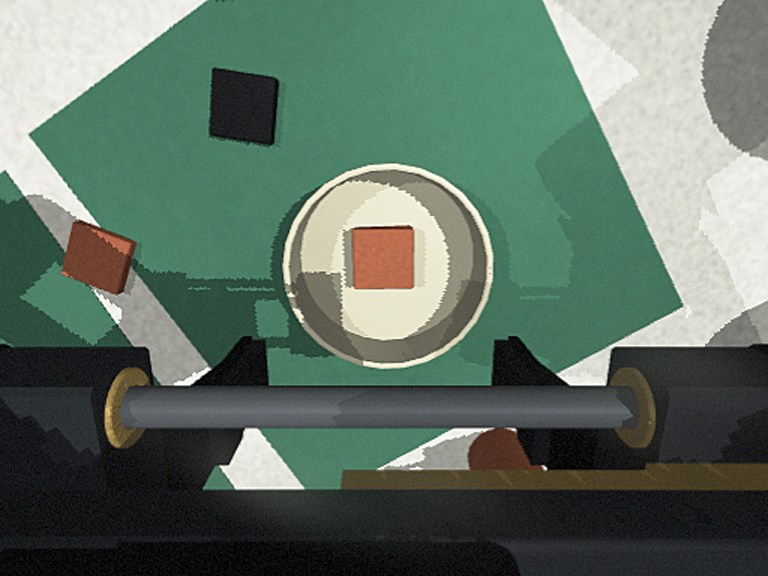

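The wrist view shows the pile at (384,258) in the tub, rim centre about (389,266), the last tile at (97,257) and the black decoy at (243,106). Moving over the last tile.

Emit:
{"method": "step_arm", "body": {
  "targets": [
    [1, -0.07, -0.12, -0.03, -0.02],
    [1, -0.16, -0.28, -0.1, -0.06],
    [1, -0.25, -0.45, -0.17, -0.1],
    [1, -0.34, -0.6, -0.24, -0.124],
    [1, -0.43, -0.75, -0.28, -0.124],
    [1, -0.48, -0.84, -0.28, -0.124],
    [1, -0.48, -0.848, -0.28, -0.124],
    [1, -0.48, -0.848, -0.28, -0.124]
  ]
}}

```text
time_s: 2.4
position: [0.4462, 0.0072, 0.1708]
tcp_rot: [[-0.611, 0.791, 0.001], [0.791, 0.611, 0.0], [-0.0, 0.001, -1.0]]
force: [0.5, -0.7, 0.5]
opening: 0.997
grasp_force: 0.0
```

Run:
```python
from h import *
import pickle
c=capture("wrist");pickle.dump(c,open("wB.pkl","wb"))
t=pickle.load(open("top0.pkl","rb"));a=pickle.load(open("wA.pkl","rb"));s0=pickle.load(open("scene0.pkl","rb"))
s=read_state();print(s["position"],s["time_s"],np.degrees(np.arctan2(s["tcp_rot"][1][1],s["tcp_rot"][0][1])))
def near(c,z,p):
    ks=redblobs(c,100);return min(ks,key=lambda k:np.linalg.norm(square(c,k,z)[0]-p))
for nm,p in(("tile",(.445,.006)),("pile",(.566,.22))):
    z=.012 if nm=="tile" else .03
    L={}
    for n,q in(("top",t),("wA",a),("wB",c),("scene",s0)):
        k=near(q,z,p);sq=square(q,k,z);print(nm,n,sq)
        L[n]=(q,proj(q,[[*sq[0],z]])[0])
    for x,y in(("top","wA"),("wA","wB"),("top","scene"),("top","wB")):print(x,y,tri(*L[x],*L[y]))
# tub rim
for n,q in(("wA",a),("top",t)):
    hsv=cv2.cvtColor(q["color"],cv2.COLOR_RGB2HSV)
    g=((hsv[...,0]>60)&(hsv[...,0]<100)&(hsv[...,1]>80)).astype(np.uint8)
    P0=proj(q,[[.567,.217,.058]])[0]
    cand=[]
    # outward rays, last non-green to green
    for th in np.radians(np.arange(0,360,3)):
        prev=None
        for r in np.arange(.095,.060,-.0004):
            p=proj(q,[[.567+r*np.cos(th),.217+r*np.sin(th),.058]])[0].round().astype(int)
            if not(0<=p[0]<512 and 0<=p[1]<384):break
            if not g[p[1],p[0]]:
                if r<.0949:cand.append((th,r))
                break
    A=np.array(cand);X=np.c_[.567+A[:,1]*np.cos(A[:,0]),.217+A[:,1]*np.sin(A[:,0])]
    o=np.array(q["pose"])[:2,3]
    u=X-[.567,.217];far=(u@(np.array([.567,.217])-o)>0) if n=="top" else np.ones(len(X),bool)
    from scipy.optimize import least_squares
    r=least_squares(lambda v:np.hypot(X[far,0]-v[0],X[far,1]-v[1])-.08,[.567,.217],loss="soft_l1",f_scale=.001)
    print(n,far.sum(),r.x,np.std(r.fun)*1e3,np.median(np.hypot(*(X-r.x).T)))
```

```text
[0.44671899 0.00743851 0.17094063] 2.45 37.73643770924869
tile top (array([0.44475839, 0.00608941]), 48.00996017456055, 47.69659423828125, 37.509456634521484)
tile wA (array([0.4453584, 0.009161 ]), 52.5640869140625, 52.17567443847656, 37.578346252441406)
tile wB (array([0.44441177, 0.00669688]), 49.27052307128906, 50.06876754760742, 37.58332061767578)
tile scene (array([0.44669138, 0.00309377]), 48.258907318115234, 49.35467529296875, 36.77021789550781)
top wA (array([0.44483994, 0.0063116 , 0.0076159 ]), np.float64(0.00023580940569033917))
wA wB (array([0.44487015, 0.00594786, 0.00724817]), np.float64(0.0004921715187236529))
top scene (array([0.44460552, 0.00589675, 0.00838079]), np.float64(0.0009393923704506016))
top wB (array([0.44484309, 0.00619414, 0.00921921]), np.float64(8.491631546876421e-05))
pile top (array([0.56602448, 0.21997763]), 48.32902526855469, 48.468990325927734, 60.57767868041992)
pile wA (array([0.56386121, 0.22144424]), 48.655967712402344, 49.67668151855469, 59.896026611328125)
pile wB (array([0.56174042, 0.21654834]), 41.8043098449707, 50.92055892944336, 61.294288635253906)
pile scene (array([0.56659302, 0.21555359]), 50.786869049072266, 49.70499038696289, 59.585731506347656)
top wA (array([0.56569602, 0.22104066, 0.02554479]), np.float64(0.002095219220108337))
wA wB (array([0.56549008, 0.22054656, 0.02248298]), np.float64(0.0007517498938652209))
top scene (array([0.56557945, 0.21970298, 0.02688923]), np.float64(0.0027453487861566184))
top wB (array([0.56809282, 0.22279869, 0.01815975]), np.float64(0.0004511075587404934))
wA 120 [0.57061242 0.22152699] 0.4325025813278907 0.07981415080236584
top 60 [0.57153505 0.22166852] 0.6671496440669578 0.08071247505479595
```

Emit:
{"method": "step_arm", "body": {
  "targets": [
    [1, -0.005, 0, -0.06, 0],
    [1, -0.005, 0, -0.16, 0],
    [1, -0.005, 0, -0.28, 0],
    [1, -0.005, 0, -0.4, 0],
    [1, -0.005, 0, -0.5, 0],
    [1, -0.005, 0, -0.58, 0],
    [1, -0.005, 0, -0.62, 0],
    [1, -0.005, 0, -0.636, 0],
    [1, -0.005, 0, -0.636, 0],
    [1, -0.005, 0, -0.636, 0]
  ]
}}

```text
time_s: 3.45
position: [0.4456, 0.0064, 0.0122]
tcp_rot: [[-0.612, 0.791, 0.002], [0.791, 0.612, -0.0], [-0.001, 0.001, -1.0]]
force: [-0.4, 0.5, 0.4]
opening: 0.998
grasp_force: 0.0
```

Emit:
{"method": "step_arm", "body": {
  "targets": [
    [-1, 0, 0, 0, 0],
    [-1, 0, 0, 0, 0],
    [-1, 0, 0, 0, 0],
    [-1, 0, 0, 0, 0],
    [-1, 0, 0, 0, 0],
    [-1, 0, 0, 0, 0],
    [-1, 0, 0, 0, 0],
    [-1, 0, 0, 0, 0],
    [-1, 0, 0, 0, 0],
    [-1, 0, 0, 0, 0]
  ]
}}

```text
time_s: 4.45
position: [0.445, 0.0062, 0.0116]
tcp_rot: [[-0.611, 0.792, 0.0], [0.792, 0.611, -0.0], [-0.0, 0.0, -1.0]]
force: [0.5, 0.0, 2.7]
opening: 0.57
grasp_force: 30.0
```

Emit:
{"method": "step_arm", "body": {
  "targets": [
    [-1, 0, 0, 0.04, 0],
    [-1, 0, 0, 0.12, 0],
    [-1, 0, 0, 0.24, 0],
    [-1, 0, 0, 0.36, 0],
    [-1, 0.05, 0.06, 0.43, 0.02],
    [-1, 0.12, 0.15, 0.43, 0.04],
    [-1, 0.2, 0.25, 0.43, 0.06],
    [-1, 0.28, 0.35, 0.43, 0.08],
    [-1, 0.36, 0.45, 0.43, 0.1],
    [-1, 0.44, 0.55, 0.43, 0.12],
    [-1, 0.52, 0.65, 0.43, 0.124],
    [-1, 0.58, 0.73, 0.43, 0.124],
    [-1, 0.62, 0.78, 0.43, 0.124],
    [-1, 0.62, 0.78, 0.43, 0.124],
    [-1, 0.62, 0.78, 0.43, 0.124],
    [-1, 0.62, 0.78, 0.43, 0.124]
  ]
}}

```text
time_s: 6.05
position: [0.5987, 0.2003, 0.1189]
tcp_rot: [[-0.866, 0.501, -0.002], [0.501, 0.866, -0.001], [0.001, -0.002, -1.0]]
force: [-0.0, -0.0, -0.2]
opening: 0.573
grasp_force: 30.0
```

Run:
```python
from h import *
import pickle
c=capture("wrist");pickle.dump(c,open("wC.pkl","wb"));save(c,"pics/wC.png",1.5)
s=read_state();p=s["position"];print(p,s["time_s"],s["opening"],s["grasp_force"])
for k in redblobs(c,200):
    m=cv2.moments(k);print(m["m10"]/m["m00"],m["m01"]/m["m00"],square(c,k,p[2]),square(c,k,0.03))
```

```text
[0.59886709 0.2002629  0.11899662] 6.1 0.5700839151416143 29.99989628791809
252.52889073420522 228.60078887274238 (array([0.58858752, 0.20535452]), 49.406063079833984, 32.28702926635742, 59.89341735839844) (array([0.61970428, 0.18714998]), 77.73216247558594, 50.79819869995117, 59.893455505371094)
254.92057979068258 153.71839399833286 (array([0.55374622, 0.22675056]), 31.09534454345703, 31.3941593170166, 61.044891357421875) (array([0.56488721, 0.22081303]), 48.92327117919922, 49.393409729003906, 61.045013427734375)
```

View pics/wC.png

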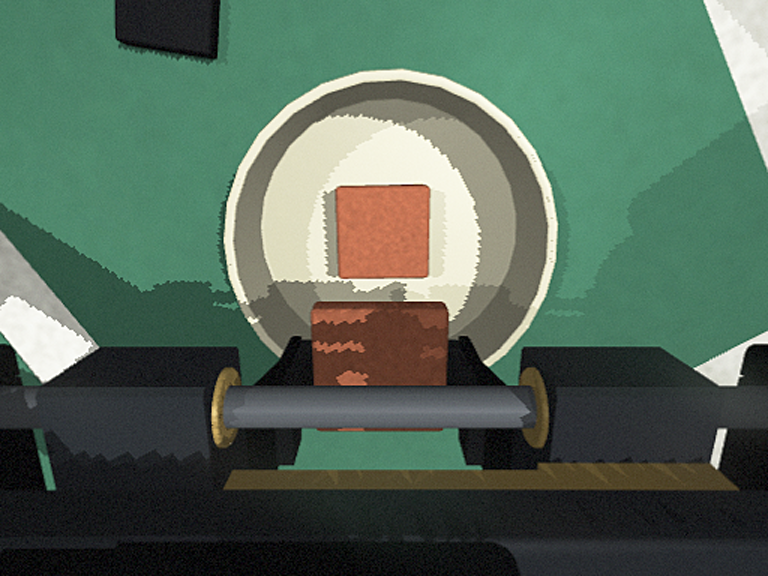

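The view shows the pile top square about (384,231) and the held tile about (380,366), near edge at row 302, far edge at row 431, edges parallel to the pile's.

Run:
```python
from h import *
import pickle
c=pickle.load(open("wC.pkl","rb"))
tx=np.array([-.866,.5]);ty=np.array([.5,.866]);p=np.array([.59887,.20026])
for nm,px,z in(("near top",(380,302.5),.1194),("far bot",(380,431),.1074),("far top",(380,431),.1194),("left",(311,330),.1194),("right",(448,330),.1194)):
    q=onz(c,np.array(px)/1.5-.17,z)[0,:2]-p;print(nm,q@tx,q@ty)
d=np.array([.5650,.2208])-p;print(d,d/.25)
```

```text
near top 0.027439414603125236 -0.000488227348992688
far bot -0.031926950859188286 -0.0006047848098364901
far top -0.024283730326619214 -0.0005878079726638619
left 0.01710880159207113 -0.02543446635510295
right 0.01702105428258269 0.024048451193073812
[-0.03387  0.02054] [-0.13548  0.08216]
```

Emit:
{"method": "step_arm", "body": {
  "targets": [
    [-1, -0.04, 0.025, 0, 0],
    [-1, -0.09, 0.055, 0, 0],
    [-1, -0.131, 0.082, 0, 0],
    [-1, -0.131, 0.082, -0.06, 0],
    [-1, -0.131, 0.082, -0.13, 0],
    [-1, -0.131, 0.082, -0.2, 0],
    [-1, -0.131, 0.082, -0.26, 0],
    [-1, -0.131, 0.082, -0.28, 0],
    [-1, -0.131, 0.082, -0.292, 0],
    [-1, -0.131, 0.082, -0.3, 0],
    [-1, -0.131, 0.082, -0.304, 0],
    [-1, -0.131, 0.082, -0.308, 0],
    [-1, -0.131, 0.082, -0.308, 0],
    [-1, -0.131, 0.082, -0.308, 0]
  ]
}}

```text
time_s: 7.5
position: [0.5674, 0.2217, 0.0424]
tcp_rot: [[-0.866, 0.5, 0.001], [0.5, 0.866, 0.0], [-0.0, 0.0, -1.0]]
force: [0.0, -0.8, 0.5]
opening: 0.57
grasp_force: 30.0
```

Emit:
{"method": "step_arm", "body": {
  "targets": [
    [-1, -0.005, -0.004, 0, 0],
    [-1, -0.005, -0.004, -0.002, 0],
    [-1, -0.005, -0.004, -0.004, 0],
    [-1, -0.005, -0.004, -0.005, 0],
    [-1, -0.005, -0.004, -0.005, 0],
    [-1, -0.005, -0.004, -0.005, 0]
  ]
}}

```text
time_s: 8.1
position: [0.5658, 0.2206, 0.0417]
tcp_rot: [[-0.866, 0.5, -0.0], [0.5, 0.866, -0.0], [0.0, -0.0, -1.0]]
force: [-1.3, -1.0, 5.6]
opening: 0.566
grasp_force: 30.0
```

Contact shows at 5.6 N upward. I open the fingers, rise and look.

Emit:
{"method": "step_arm", "body": {
  "targets": [
    [0.5, 0, 0, 0, 0],
    [0.5, 0, 0, 0, 0],
    [0.5, 0, 0, 0, 0],
    [0.5, 0, 0, 0, 0],
    [0.5, 0, 0, 0, 0],
    [0.5, 0, 0, 0, 0],
    [0.5, 0, 0, 0.04, 0],
    [0.5, 0, 0, 0.12, 0],
    [0.5, 0, 0, 0.24, 0],
    [0.5, 0, 0, 0.4, 0],
    [0.5, 0.02, -0.01, 0.5, 0],
    [0.5, 0.08, -0.05, 0.5, 0],
    [0.5, 0.13, -0.08, 0.5, 0],
    [0.5, 0.13, -0.08, 0.5, 0],
    [0.5, 0.13, -0.08, 0.5, 0]
  ]
}}

```text
time_s: 9.6
position: [0.5976, 0.2, 0.164]
tcp_rot: [[-0.865, 0.501, -0.004], [0.501, 0.865, -0.0], [0.003, -0.002, -1.0]]
force: [-0.9, -0.3, 0.5]
opening: 0.748
grasp_force: 0.0
```

Run:
```python
from h import *
import pickle
c=capture("wrist");t=capture("top")
a=c["color"][60:280,130:380];b=t["color"][130:250,100:230]
cv2.imwrite("pics/D.png",np.hstack([cv2.resize(a,(500,440)),cv2.resize(b,(300,440))])[:,:,::-1])
for n,q in(("w",c),("top",t)):
    for k in redblobs(q,200):
        print(n,square(q,k,0.042))
pickle.dump(c,open("wD.pkl","wb"));pickle.dump(t,open("topD.pkl","wb"))
print(read_state()["position"])
```

```text
w (array([0.56441132, 0.220703  ]), 48.86671447753906, 49.96098327636719, 60.10218811035156)
top (array([0.92421405, 0.59160309]), 138.72962951660156, 96.27162170410156, 7.3087334632873535)
[0.59713228 0.20057576 0.16417438]
```

View pics/D.png

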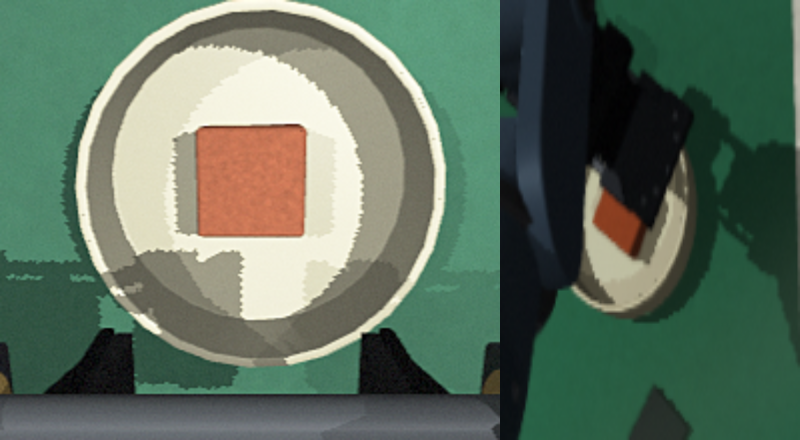

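The tile sits square on the pile within about 1 mm, fully covering it. Next the lids.

Emit:
{"method": "step_arm", "body": {
  "targets": [
    [0.5, 0, -0.08, 0.1, 0],
    [0.5, 0, -0.2, 0.2, 0],
    [0.5, 0, -0.36, 0.3, 0],
    [0.5, 0, -0.52, 0.3, 0],
    [0.5, 0, -0.68, 0.3, 0],
    [0.5, 0, -0.84, 0.3, 0],
    [0.5, 0, -1, 0.3, 0],
    [0.5, 0, -1, 0.3, 0]
  ]
}}

```text
time_s: 10.5
position: [0.5982, -0.0538, 0.2401]
tcp_rot: [[-0.863, 0.504, -0.001], [0.504, 0.863, -0.002], [-0.0, -0.002, -1.0]]
force: [-0.4, -0.0, -1.0]
opening: 0.747
grasp_force: 0.0
```

Emit:
{"method": "step_arm", "body": {
  "targets": [
    [1, 0, -0.1, 0, 0],
    [1, -0.02, -0.24, 0, 0],
    [1, -0.05, -0.38, 0, 0],
    [1, -0.07, -0.5, 0, 0],
    [1, -0.07, -0.54, 0, 0],
    [1, -0.07, -0.54, 0, 0],
    [1, -0.07, -0.54, 0, 0]
  ]
}}

```text
time_s: 11.2
position: [0.5808, -0.1827, 0.2403]
tcp_rot: [[-0.866, 0.5, -0.001], [0.5, 0.866, 0.002], [0.002, 0.001, -1.0]]
force: [-0.3, -0.1, 0.7]
opening: 1.0
grasp_force: 0.0
```

Run:
```python
from h import *
import pickle
c=capture("wrist");pickle.dump(c,open("wE.pkl","wb"));save(c,"pics/wE.png",1.5)
print(read_state()["position"],c["pose"][:3,3])
```

```text
[ 0.58094476 -0.1824094   0.2404612 ] [ 0.51631554 -0.14631229  0.39565611]
```

View pics/wE.png

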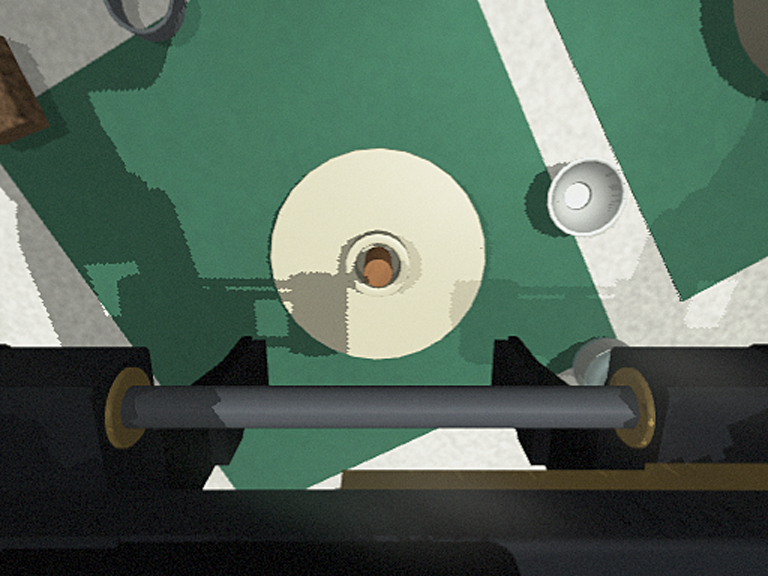

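The lid plate is centred near (378,254), the neck near (377,263), and the knob top near (378,272). I now fit the plate circle and knob, and refit the tub rim.

```bash
cat >> h.py <<'E'
from scipy.optimize import least_squares
def rim(q,c0,z,R):
    """circle of radius R at height z seen against green: centre, spread"""
    hsv=cv2.cvtColor(q["color"],cv2.COLOR_RGB2HSV)
    g=((hsv[...,0]>60)&(hsv[...,0]<100)&(hsv[...,1]>80)).astype(np.uint8)
    X=[]
    for th in np.radians(np.arange(0,360,3)):
        rr=np.arange(R+.018,R-.018,-.0003)
        P=np.c_[c0[0]+rr*np.cos(th),c0[1]+rr*np.sin(th),0*rr+z]
        uv=proj(q,P).round().astype(int)
        ok=(uv[:,0]>=0)&(uv[:,0]<512)&(uv[:,1]>=0)&(uv[:,1]<384)
        if not ok.all() or not g[uv[0,1],uv[0,0]]:continue
        i=np.argmax(g[uv[:,1],uv[:,0]]==0)
        if i>0:X.append(P[i,:2])
    X=np.array(X)
    r=least_squares(lambda v:np.hypot(X[:,0]-v[0],X[:,1]-v[1])-v[2],[*c0,R],loss="soft_l1",f_scale=.0005)
    return r.x.round(4),len(X),round(np.std(r.fun)*1e3,2)
E
python3 - <<'E'
from h import *
import pickle
L=lambda n:pickle.load(open(n+".pkl","rb"))
t,e,s=L("top0"),L("wE"),L("scene0")
for n,q in(("top",t),("wE",e)):print("plate",n,rim(q,(.582,-.186),.021,.09))
for n in("wA","wC","wD"):print("tub",n,rim(L(n),(.571,.2215),.058,.08))
def knob(q,p):
    hsv=cv2.cvtColor(q["color"],cv2.COLOR_RGB2HSV);m=((hsv[...,0]<18)&(hsv[...,1]>110)&(hsv[...,2]>60)).astype(np.uint8)
    k=np.zeros_like(m);x,y=int(p[0]),int(p[1]);k[y-20:y+20,x-20:x+20]=1;m*=k
    cs=max(cv2.findContours(m,0,1)[0],key=cv2.contourArea);print(cv2.boundingRect(cs));return cv2.minEnclosingCircle(cs)
R={}
for n,q,p in(("top",t,(310,177)),("wE",e,(252,178)),("scene",s,(230,236))):
    o=knob(q,p);R[n]=o;print(n,o,onz(q,o[0],.071))
print(tri(t,R["top"][0],e,R["wE"][0]))
# neck top from wE / neck outline px
im=cv2.resize(e["color"][145:210,215:290],None,fx=9,fy=9,interpolation=cv2.INTER_CUBIC)
cv2.imwrite("pics/neck.png",im[:,:,::-1])
E
```

```text
plate top (array([ 0.5814, -0.1849,  0.0912]), 120, np.float64(0.87))
plate wE (array([ 0.5818, -0.1856,  0.0899]), 120, np.float64(0.48))
tub wA (array([0.5706, 0.2216, 0.0798]), 109, np.float64(0.4))
tub wC (array([0.5707, 0.2215, 0.0797]), 82, np.float64(0.27))
tub wD (array([0.5708, 0.2216, 0.0798]), 98, np.float64(0.77))
(307, 172, 8, 8)
top ((310.31817626953125, 175.31817626953125), 4.0478596687316895) [[ 0.58151526 -0.18435066  0.071     ]]
(242, 165, 20, 26)
wE ((251.5, 177.6199951171875), 12.865335464477539) [[ 0.57724146 -0.18281478  0.071     ]]
(225, 229, 9, 8)
scene ((229.10000610351562, 232.6999969482422), 4.111056327819824) [[ 0.5828942  -0.18826928  0.071     ]]
(array([ 0.57221266, -0.17858354,  0.10922453]), np.float64(0.004215711084558115))
```

View pics/neck.png

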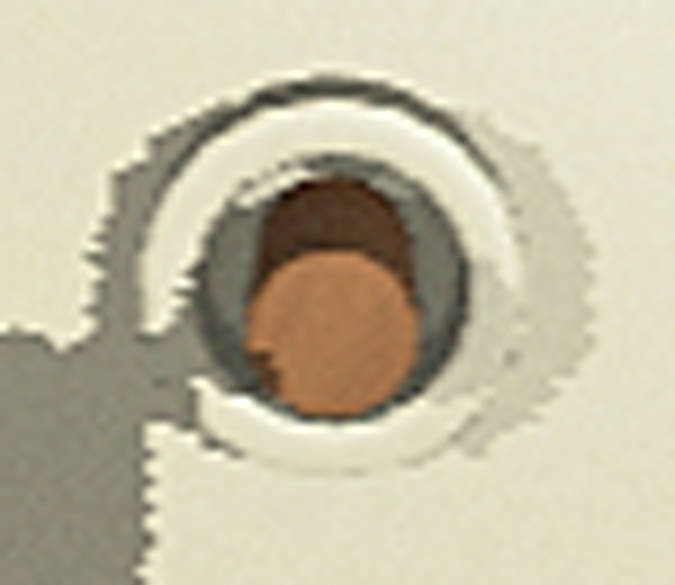

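In the crop (9x), the knob top disc is centred at (332,333) and the neck ring at (332,285), so about pixels (251.4,181.5) and (251.4,176.2).

Run:
```python
from h import *
import pickle
L=lambda n:pickle.load(open(n+".pkl","rb"))
t,e,s=L("top0"),L("wE"),L("scene0")
print(onz(e,(251.4,181.5),.071),onz(e,(251.4,176.2),.043))
print(tri(e,(251.4,181.5),t,(310.3,175.3)),tri(e,(251.4,181.5),s,(229.1,231.5)))
```

```text
[[ 0.58094839 -0.1850931   0.071     ]] [[ 0.58094825 -0.18520171  0.043     ]]
(array([ 0.5871476 , -0.18878861,  0.04050286]), np.float64(0.00026940307111932395)) (array([ 0.58066762, -0.18534054,  0.07123484]), np.float64(0.0007224530290400856))
```

Emit:
{"method": "step_arm", "body": {
  "targets": [
    [1, 0, -0.01, -0.08, 0],
    [1, 0, -0.01, -0.2, 0],
    [1, 0, -0.01, -0.34, 0],
    [1, 0, -0.01, -0.48, 0],
    [1, 0, -0.01, -0.58, 0],
    [1, 0, -0.01, -0.66, 0],
    [1, 0, -0.01, -0.71, 0],
    [1, 0, -0.01, -0.732, 0],
    [1, 0, -0.01, -0.738, 0],
    [1, 0, -0.01, -0.738, 0],
    [1, 0, -0.01, -0.738, 0]
  ]
}}

```text
time_s: 12.35
position: [0.5817, -0.1871, 0.0574]
tcp_rot: [[-0.866, 0.5, 0.002], [0.5, 0.866, -0.001], [-0.002, 0.0, -1.0]]
force: [-0.3, 0.2, -0.2]
opening: 1.0
grasp_force: 0.0
```

Emit:
{"method": "step_arm", "body": {
  "targets": [
    [1, -0.002, 0.006, -0.004, 0],
    [1, -0.002, 0.006, -0.004, 0],
    [-1, -0.002, 0.006, -0.004, 0],
    [-1, -0.002, 0.006, -0.004, 0],
    [-1, -0.002, 0.006, -0.004, 0],
    [-1, -0.002, 0.006, -0.004, 0],
    [-1, -0.002, 0.006, -0.004, 0],
    [-1, -0.002, 0.006, -0.004, 0],
    [-1, -0.002, 0.006, -0.004, 0],
    [-1, -0.002, 0.006, -0.004, 0],
    [-1, -0.002, 0.006, -0.004, 0],
    [-1, -0.002, 0.006, -0.004, 0],
    [-1, -0.002, 0.006, -0.004, 0],
    [-1, -0.002, 0.006, -0.004, 0]
  ]
}}

```text
time_s: 13.75
position: [0.5806, -0.1851, 0.0553]
tcp_rot: [[-0.866, 0.5, 0.0], [0.5, 0.866, 0.0], [-0.0, 0.0, -1.0]]
force: [0.4, 0.6, -0.3]
opening: 0.244
grasp_force: 30.0
```

Emit:
{"method": "step_arm", "body": {
  "targets": [
    [-1, 0, 0, 0.01, 0],
    [-1, 0, 0, 0.03, 0],
    [-1, 0, 0, 0.06, 0],
    [-1, 0, 0, 0.1, 0],
    [-1, 0, 0, 0.15, 0],
    [-1, 0, 0, 0.2, 0],
    [-1, 0, 0, 0.25, 0],
    [-1, 0, 0, 0.3, 0],
    [-1, 0, 0, 0.35, 0],
    [-1, 0, 0, 0.39, 0],
    [-1, 0, 0, 0.42, 0],
    [-1, 0, 0, 0.44, 0],
    [-1, 0, 0, 0.44, 0]
  ]
}}

```text
time_s: 15.05
position: [0.5808, -0.1855, 0.166]
tcp_rot: [[-0.866, 0.5, 0.001], [0.5, 0.866, -0.001], [-0.001, 0.0, -1.0]]
force: [-0.0, -1.6, -2.6]
opening: 0.246
grasp_force: 30.0
```

Emit:
{"method": "step_arm", "body": {
  "targets": [
    [-1, 0, 0.02, 0, 0],
    [-1, 0, 0.05, 0, 0],
    [-1, 0, 0.1, 0, 0],
    [-1, -0.01, 0.16, 0, 0],
    [-1, -0.01, 0.23, 0, 0],
    [-1, -0.01, 0.3, 0, 0],
    [-1, -0.02, 0.37, 0, 0],
    [-1, -0.02, 0.44, 0, 0],
    [-1, -0.02, 0.51, 0, 0],
    [-1, -0.03, 0.58, 0, 0],
    [-1, -0.03, 0.65, 0, 0],
    [-1, -0.03, 0.72, 0, 0],
    [-1, -0.04, 0.79, 0, 0],
    [-1, -0.04, 0.86, 0, 0],
    [-1, -0.04, 0.93, 0, 0],
    [-1, -0.04, 0.98, 0, 0],
    [-1, -0.04, 1, 0, 0],
    [-1, -0.04, 1, 0, 0]
  ]
}}

```text
time_s: 16.85
position: [0.5703, 0.0654, 0.1653]
tcp_rot: [[-0.867, 0.499, -0.0], [0.499, 0.867, -0.0], [-0.0, -0.0, -1.0]]
force: [0.9, -0.3, -3.0]
opening: 0.247
grasp_force: 30.0
```

Emit:
{"method": "step_arm", "body": {
  "targets": [
    [-1, 0, 0.02, 0, 0],
    [-1, 0, 0.06, 0, 0],
    [-1, 0, 0.11, 0, 0],
    [-1, 0, 0.17, 0, 0],
    [-1, 0, 0.23, 0, 0],
    [-1, 0, 0.3, 0, 0],
    [-1, 0, 0.37, 0, 0],
    [-1, 0, 0.44, 0, 0],
    [-1, 0, 0.5, 0, 0],
    [-1, 0, 0.55, 0, 0],
    [-1, 0, 0.59, 0, 0],
    [-1, 0, 0.615, 0, 0],
    [-1, 0, 0.627, 0, 0],
    [-1, 0, 0.627, 0, 0],
    [-1, 0, 0.627, 0, 0],
    [-1, 0, 0.627, 0, 0]
  ]
}}

```text
time_s: 18.45
position: [0.5705, 0.2208, 0.1653]
tcp_rot: [[-0.866, 0.501, -0.0], [0.501, 0.866, -0.0], [-0.0, -0.0, -1.0]]
force: [0.5, -0.8, -3.1]
opening: 0.244
grasp_force: 30.0
```

Run:
```python
from h import *
c=capture("wrist");s=read_state();print(s["position"],s["time_s"],s["opening"],s["force"])
d=capture("scene")
cv2.imwrite("pics/F.png",np.hstack([cv2.resize(c["color"],(480,360)),cv2.resize(d["color"][60:240,220:380],(320,360))])[:,:,::-1])
```

```text
[0.57054494 0.22088296 0.16531984] 18.5 0.24220566567171187 [-1.10062287 -0.21768552 -3.00068809]
```

View pics/F.png

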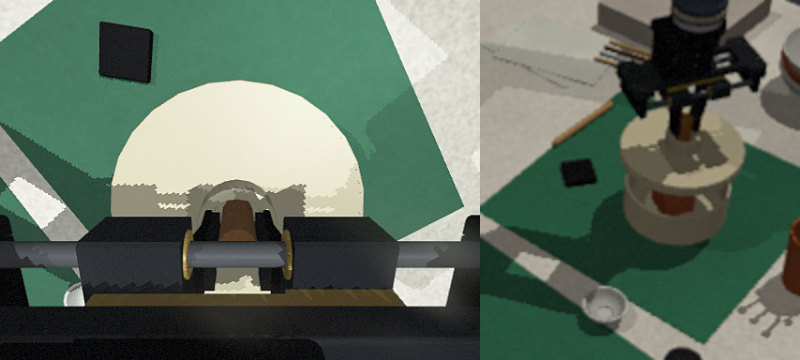

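Both lids hang level from the knob, above the tub (scene crop, tub at about (680,190)). Lowering in two stages.

Emit:
{"method": "step_arm", "body": {
  "targets": [
    [-1, 0, 0.003, -0.02, 0],
    [-1, 0, 0.003, -0.05, 0],
    [-1, 0, 0.003, -0.09, 0],
    [-1, 0, 0.003, -0.13, 0],
    [-1, 0, 0.003, -0.16, 0],
    [-1, 0, 0.003, -0.18, 0],
    [-1, 0, 0.003, -0.19, 0],
    [-1, 0, 0.003, -0.2, 0],
    [-1, 0, 0.003, -0.21, 0],
    [-1, 0, 0.003, -0.22, 0],
    [-1, 0, 0.003, -0.225, 0],
    [-1, 0, 0.003, -0.23, 0],
    [-1, 0, 0.003, -0.23, 0]
  ]
}}

```text
time_s: 19.85
position: [0.5704, 0.2222, 0.1077]
tcp_rot: [[-0.866, 0.5, -0.0], [0.5, 0.866, -0.0], [0.0, -0.0, -1.0]]
force: [0.4, 0.9, -3.2]
opening: 0.242
grasp_force: 30.0
```

Emit:
{"method": "step_arm", "body": {
  "targets": [
    [-1, 0, 0, -0.004, 0],
    [-1, 0, 0, -0.008, 0],
    [-1, 0, 0, -0.011, 0],
    [-1, 0, 0, -0.014, 0],
    [-1, 0, 0, -0.016, 0],
    [-1, 0, 0, -0.018, 0],
    [-1, 0, 0, -0.019, 0],
    [-1, 0, 0, -0.019, 0],
    [-1, 0, 0, -0.019, 0]
  ]
}}

```text
time_s: 20.75
position: [0.5705, 0.2222, 0.1033]
tcp_rot: [[-0.866, 0.5, 0.0], [0.5, 0.866, -0.0], [-0.0, 0.0, -1.0]]
force: [-0.5, 0.4, -1.2]
opening: 0.247
grasp_force: 30.0
```

Emit:
{"method": "step_arm", "body": {
  "targets": [
    [-1, 0, 0, -0.003, 0],
    [-1, 0, 0, -0.003, 0],
    [-1, 0, 0, -0.003, 0],
    [1, 0, 0, -0.003, 0],
    [1, 0, 0, -0.003, 0],
    [1, 0, 0, -0.003, 0],
    [1, 0, 0, -0.003, 0],
    [1, 0, 0, -0.003, 0],
    [1, 0, 0, -0.003, 0],
    [1, 0, 0, -0.003, 0],
    [1, 0, 0, -0.003, 0],
    [1, 0, 0, -0.003, 0],
    [1, 0, 0, -0.003, 0]
  ]
}}

```text
time_s: 22.05
position: [0.5705, 0.2222, 0.1023]
tcp_rot: [[-0.866, 0.5, 0.0], [0.5, 0.866, -0.0], [-0.0, -0.0, -1.0]]
force: [0.9, -1.2, -0.6]
opening: 0.983
grasp_force: 0.0
```

Emit:
{"method": "step_arm", "body": {
  "targets": [
    [1, 0, 0, 0.04, 0],
    [1, 0, 0, 0.12, 0],
    [1, 0, 0, 0.24, 0],
    [1, 0, 0, 0.36, 0],
    [1, 0, 0, 0.48, 0],
    [1, 0, 0, 0.56, 0],
    [1, 0, 0, 0.56, 0],
    [1, 0, 0, 0.56, 0],
    [1, 0, 0, 0.56, 0]
  ]
}}

```text
time_s: 22.95
position: [0.5694, 0.222, 0.2409]
tcp_rot: [[-0.866, 0.5, -0.003], [0.5, 0.866, -0.001], [0.002, -0.002, -1.0]]
force: [-0.7, 0.6, 0.3]
opening: 1.003
grasp_force: 0.0
```

Run:
```python
from h import *
c=capture("wrist");s=read_state();print(s["position"],s["time_s"])
d=capture("scene")
print(rim(c,(.571,.2215),.069,.09))
uv=proj(c,[[.5707,.2216,.1]])[0].astype(int);x,y=uv;x0,y0=x-50,y-50
print(x0,y0);a=c["color"][y0:y0+100,x0:x0+100]
cv2.imwrite("pics/G.png",np.hstack([cv2.resize(a,(500,500),interpolation=cv2.INTER_CUBIC),cv2.resize(d["color"][110:210,270:370][:,:60],(300,500))])[:,:,::-1])
import pickle;pickle.dump(c,open("wG.pkl","wb"))
```

```text
[0.56938743 0.22195127 0.24065125] 23.0
(array([0.5712, 0.2209, 0.0898]), 95, np.float64(0.41))
204 138
```

View pics/G.png

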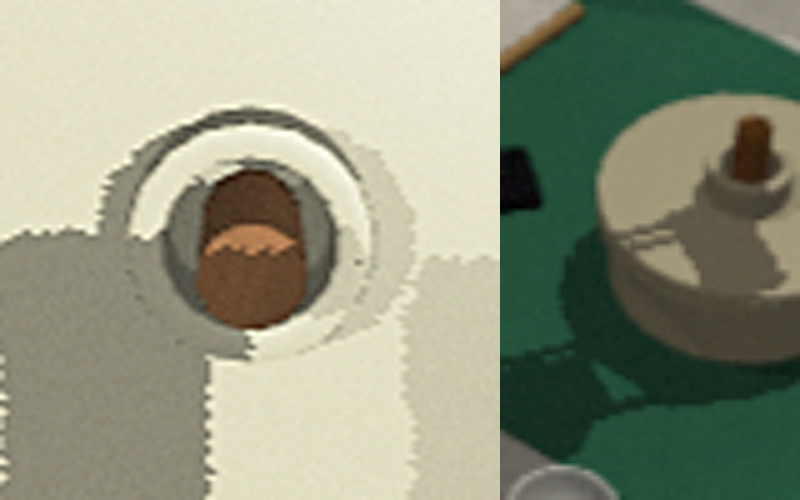

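The lids sit home (plate radius fits 89.8 mm at the home height, centre (0.571,0.221)), with the knob free in the neck. Now I go for the neck.

Emit:
{"method": "step_arm", "body": {
  "targets": [
    [1, 0.005, -0.003, -0.08, 0],
    [1, 0.005, -0.003, -0.2, 0],
    [1, 0.005, -0.003, -0.34, 0],
    [1, 0.005, -0.003, -0.46, 0],
    [1, 0.005, -0.003, -0.54, 0],
    [1, 0.005, -0.003, -0.59, 0],
    [1, 0.005, -0.003, -0.615, 0],
    [1, 0.005, -0.003, -0.628, 0],
    [1, 0.005, -0.003, -0.628, 0],
    [1, 0.005, -0.003, -0.628, 0]
  ]
}}

```text
time_s: 24.05
position: [0.5725, 0.2216, 0.0863]
tcp_rot: [[-0.866, 0.5, 0.002], [0.5, 0.866, 0.0], [-0.002, 0.001, -1.0]]
force: [-0.4, -0.7, -0.5]
opening: 1.002
grasp_force: 0.0
```

Emit:
{"method": "step_arm", "body": {
  "targets": [
    [1, -0.004, -0.002, -0.006, 0],
    [1, -0.004, -0.002, -0.01, 0],
    [1, -0.004, -0.002, -0.01, 0],
    [-1, -0.004, -0.002, -0.01, 0],
    [-1, -0.004, -0.002, -0.01, 0],
    [-1, -0.004, -0.002, -0.01, 0],
    [-1, -0.004, -0.002, -0.01, 0],
    [-1, -0.004, -0.002, -0.01, 0],
    [-1, -0.004, -0.002, -0.01, 0],
    [-1, -0.004, -0.002, -0.01, 0],
    [-1, -0.004, -0.002, -0.01, 0],
    [-1, -0.004, -0.002, -0.01, 0],
    [-1, -0.004, -0.002, -0.01, 0]
  ]
}}

```text
time_s: 25.35
position: [0.5708, 0.221, 0.0828]
tcp_rot: [[-0.866, 0.5, 0.0], [0.5, 0.866, 0.0], [-0.0, 0.0, -1.0]]
force: [0.1, 0.6, -0.4]
opening: 0.593
grasp_force: 30.0
```

Emit:
{"method": "step_arm", "body": {
  "targets": [
    [-1, 0, 0, 0.006, 0],
    [-1, 0, 0, 0.016, 0],
    [-1, 0, 0, 0.03, 0],
    [-1, 0, 0, 0.05, 0],
    [-1, 0, 0, 0.07, 0],
    [-1, 0, 0, 0.09, 0],
    [-1, 0, 0, 0.12, 0],
    [-1, 0, 0, 0.15, 0],
    [-1, 0, 0, 0.18, 0],
    [-1, 0, 0, 0.22, 0],
    [-1, 0, 0, 0.26, 0],
    [-1, 0, 0, 0.3, 0],
    [-1, 0, 0, 0.34, 0],
    [-1, 0, 0, 0.37, 0],
    [-1, 0, 0, 0.39, 0],
    [-1, 0, 0, 0.4, 0],
    [-1, 0, 0, 0.4, 0],
    [-1, 0, 0, 0.4, 0],
    [-1, 0, 0, 0.4, 0],
    [-1, 0, 0, 0.4, 0]
  ]
}}

```text
time_s: 27.35
position: [0.5705, 0.2209, 0.1823]
tcp_rot: [[-0.866, 0.5, -0.001], [0.5, 0.866, -0.0], [0.001, -0.001, -1.0]]
force: [0.6, 0.6, -2.6]
opening: 0.592
grasp_force: 30.0
```

Run:
```python
from h import *
s=read_state();print(s["position"],s["time_s"],s["opening"],s["grasp_force"],s["force"])
d=capture("scene")["color"][50:230,210:410]
cv2.imwrite("pics/H.png",cv2.resize(d,(600,540))[:,:,::-1])
```

```text
[0.57048512 0.22089784 0.18233634] 27.35 0.5919531433010142 29.999619363807142 [ 0.59054138  0.60686566 -2.5612598 ]
```

View pics/H.png

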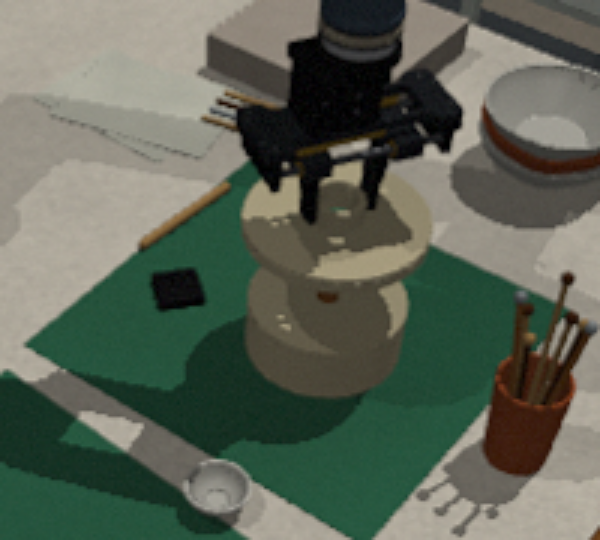

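The outer lid is held level above the tub at about (335,225). The inner lid stays seated at (325,330) with its knob visible. Handing in.

```bash
python3 -c "
from rig import *
print(hand_in())"
```

```text
the job is handed in; nothing more can be done
None
```

I handed the job in at about 27 s, and it returned no verdict: the last tile is square on the pile to about 1 mm, the inner lid is seated in the tub, and the outer lid is held level about 10 cm above it.

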